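# Clear the pile on the bench stone into the wooden holders

### The job

The grinding wheel, the steel block and the hexagonal die nut have been left piled on the bench stone. Take the pile apart and put each of the four, the stone included, in the wooden holder of its own shape, lying flat on the floor of the recess. Set them down rather than letting them drop, and leave the amber jar and the tape roll where they are.

Things in the scene. Friction and masses are not known exactly. Their poses are not given: they have to be found in the camera images.
- stone: Grey-brown rectangular bench stone, 160 (x) by 58 (y) by 22 mm high, about 0.45 kg, lying flat on the bench at the bottom of the pile; the wheel and the block lie side by side on it, about 42 mm either side of its middle along its x, in either order, and the die nut lies on the one at its +x (far) end. Origin: centre of its underside; z up. Loose. 
- wheel: Round brown-red grinding wheel, 52 mm diameter, 20 mm thick, with a 12 mm bore, about 0.1 kg, lying flat on the stone. Origin: centre of its underside; z up. Loose. 
- block: Square bare-steel bench block, 50 by 50 by 20 mm high, about 0.38 kg, sides along its x and y, lying flat on the stone. Origin: centre of its underside; z up. Loose. 
- dienut: Hexagonal dark-steel die nut with a black round centre, 34 mm across flats (39 mm across corners), 18 mm high, about 0.12 kg, lying flat on top of the wheel or the block; two of its flats face its own +y and -y. Origin: centre of its underside; z up. Loose. 
- stone_holder: Oblong holder for the stone, 194 (x) by 92 (y) mm outside, recess 176 by 74 mm. Fixed wooden holder standing on the bench, medium-wood floor with a lighter raised rim. Origin: centre of its underside; z up. The recess floor is 6 mm above the origin, the rim top 11 mm (rim 5 mm above the floor), rim wall 9 mm thick. 
- wheel_holder: Round holder for the wheel, 86 mm outside diameter, recess 68 mm in diameter. Fixed wooden holder standing on the bench, medium-wood floor with a lighter raised rim. Origin: centre of its underside; z up. The recess floor is 6 mm above the origin, the rim top 11 mm (rim 5 mm above the floor), rim wall 9 mm thick. 
- block_holder: Square holder for the block, 84 by 84 mm outside, recess 66 by 66 mm with sides along its x and y. Fixed wooden holder standing on the bench, medium-wood floor with a lighter raised rim. Origin: centre of its underside; z up. The recess floor is 6 mm above the origin, the rim top 11 mm (rim 5 mm above the floor), rim wall 9 mm thick. 
- dienut_holder: Hexagonal holder for the die nut, 68 mm across flats outside, recess 50 mm across flats; two flats face its +y and -y. Fixed wooden holder standing on the bench, medium-wood floor with a lighter raised rim. Origin: centre of its underside; z up. The recess floor is 6 mm above the origin, the rim top 11 mm (rim 5 mm above the floor), rim wall 9 mm thick. 
- jar: Bystander: closed amber glass jar with a steel cap, 52 mm diameter, 68 mm high, standing beyond the work. Origin: centre of its underside. To be left where it stands.
- tape: Bystander: paper-coloured tape roll lying flat at the far left, 84 mm diameter, 64 mm hole, 22 mm high. Origin: centre of its underside. To be left where it lies.
Not all that is in view belongs to the job. There is more than one size of the stone; the job needs the middle-sized.

How it is judged:
By the outcome, as a careful person would: the job done as asked, in the order asked, and still so for the second after the job is handed in, with the robot touching nothing.
It also fails if it takes over 109 s, if anything falls off the work surface, if the arm or the gripper's body presses on something with over 40 N, if the wrist force passes 120 N, or if a joint passes its speed limit or range.

### The arm

A 6-joint arm with a two-finger parallel gripper is mounted at the origin on the work surface. World frame = base frame: x ahead of the robot, y to its left, z up, the work surface at z = 0. Lengths are in m, angles in degrees, forces in N, time in s.
With the tool pointing down it reaches from about 0.4 to 0.825 m from the base axis. Payload 7 kg.
Tool frame: the origin (TCP) lies between the finger pads; the fingertips stand 25 mm ahead of it and the grasp point (between the pads) lies 6 mm ahead of it; z points along the fingers, y is the line along which they close (so a half turn about z gives the same grasp; the last joint's range is limited). The gripper opens to 88 mm and grips with 3 to 60 N. Pads are 19 mm wide; open, the fingers measure 130 mm over their backs; the gripper's body (78 mm by 193 mm) begins 47 mm behind the grasp point.
Start: joints at [80.793, 20.546, 0.682, 0, -70.136, -16.507], TCP at [0.293, 0.608, 0.252] pointing down, gripper open.
Joint ranges: [-176.03, 176.03], [-82.01, 121.73], [-58.28, 71.71], [-173.87, 95.51], [-174.79, -0.11], [-173.66, 173.66]. Speed limits (degrees/s): [136.94, 136.94, 172.46, 180, 180, 180].

### API

Orientations are given as [roll, pitch, yaw] about the fixed x, y, z axes, in that order (R = Rz(yaw) Ry(pitch) Rx(roll)).
In Python, from plant import status, optics, job gives the robot as it stands. The module is installed in compiled form; this text tells all that it offers.
- The arm moves only by the tool advance, called after "Emit:" as name(argument=value, ...) on one line, values as JSON. Schema: {"type":"object","properties":{"increments":{"type":"string"},"only":{"type":"string"},"quiet":{"type":"boolean"},"lines":{"type":"string"}},"required":["increments"],"additionalProperties":false}. increments is a string of 1 to 8 rows, one to a line, with the numbers parted by spaces; each row has 5 numbers: dx, dy, dz in m, then a turn about the tool's z in degrees, then the finger opening in m; each row is the pose to reach, as a shift and turn from the pose commanded when the call began, along the tool's axes at that moment; what a row does not reach only later rows make up. A row lasts 1/8 s, in which the tool goes at most 0.0625 m and 10.7 degrees, less where a joint would pass 70% of its speed; a pose out of reach is approached as far as the arm can. The fingers move at their own pace and stop on an object; the grip force is fixed at half the most. Time passes only in rows, so rows that do not move let the fingers close. The tool returns the time, the measured TCP pose, the force, the opening and the grip force at its end. only (a regular expression) keeps the lines of the reply that match it, lines (a string "A,B") keeps lines A to B, and quiet returns only ok. Input that does not fit is refused with a message, and nothing moves.
- status.get_obs(): the state, without advancing time (a new reading comes with each control period).
- optics.snapshot(name): name is "side" or "top" or "wrist"; returns a dict with "frame" (384x512x3 uint8, red, green, blue), "z_map" (384x512 float32, m along the optical axis (not along the pixel's ray), 0 where there is no reading), "fovy" (degrees; the focal length in pixels is half the picture's height over the tangent of half this angle, whatever the lens; pixels are square), "cx", "cy" (the principal point, pixels), "R" (3x3) and "t" (3): a world point X has camera coordinates R X + t; the wrist camera has in their place "T_tool_cam" (4x4, takes a point from camera to tool coordinates, whose origin is the TCP and whose axes are the flange's). Camera axes: x right, y down, z forward; pixel columns grow to the right and rows downward; lengths in m; the calibration is good to about 2 mm. A picture is of the moment at which its call begins: read the wrist's pose just before it.
- job.close_job(): hands the job in; it is judged then, once.
The state is a dict: "clock": time; "joint_pos": joint angles; "qvel": joint speeds; "tau": joint torques, N m; "tool_pos": TCP position; "orientation": TCP orientation; "force": force on the tool from outside, world axes, zero at the start; "moment": the same for the moment, N m; "opening": finger opening in m; "gripper_force": force on a finger pad.
Only numpy, scipy, OpenCV 4.12 (cv2) and the standard library are available. Lean on these libraries where they do the work, as an engineer would, in place of code of your own. Each camera call takes 0.05 s, during which the arm holds its last target. There are 200 camera calls.

## Working session

There is one attempt and no reset: what is moved stays moved. The work goes in short steps, Python scripts to look and compute and a tool call to move; the robot and the scene stay as the last step left them, time stands still between calls to the robot, and variables do not carry over. Pictures are saved under pics/ and viewed, at most 14 in all, crops included, and the job is handed in when it is done.

```bash
mkdir -p pics
```

Create h.py:
```python
import numpy as np, cv2, pickle
from plant import status, optics
def snap(n):
    o=status.get_obs(); s=optics.snapshot(n); s['obs']=o
    pickle.dump(s,open(n+'.pkl','wb')); return s
def f(s): return s['frame'].shape[0]/2/np.tan(np.radians(s['fovy'])/2)
def Rt(s): return np.array(s['R']),np.array(s['t'])
def ray(s,u,v,z):
    R,t=Rt(s); d=R.T@np.array([(u-s['cx'])/f(s),(v-s['cy'])/f(s),1]); c=-R.T@t
    return c+d*(z-c[2])/d[2]
def cloud(s):
    h,w=s['z_map'].shape; v,u=np.mgrid[:h,:w]; z=s['z_map']
    P=np.stack([(u-s['cx'])/f(s)*z,(v-s['cy'])/f(s)*z,z],-1); R,t=Rt(s)
    return (P-t)@R
def save(n,im): cv2.imwrite('pics/'+n,im[:,:,::-1])
```

Run:
```python
from h import *
for n in('top','side'):
    s=snap(n); save(n+'0.png',s['frame']); print(n,s['fovy'],s['cx'],s['cy'],s['R'],s['t'])
o=status.get_obs();print(o['tool_pos'],o['orientation'],o['clock'],o['opening'])
```

```text
top 47.00429811545325 253.43912979155178 192.4832272923867 [[ 0.02329949 -0.99968844 -0.00895284]
 [-0.98464593 -0.02139736 -0.17324709]
 [ 0.17300155  0.01285195 -0.9848377 ]] [0.08095638 0.56714015 1.27339433]
side 56.61987807497944 253.46501334103127 196.6271396754414 [[ 0.93197829 -0.36240529 -0.00888072]
 [-0.21865131 -0.54241653 -0.81115714]
 [ 0.28915059  0.75792263 -0.58476082]] [-0.47855887  0.20477468  0.6332208 ]
[0.29272096 0.60776877 0.25073553] [ 1.79914328e+02 -9.46577625e-03 -2.57190278e+01] 0.1 0.08764053459848688
```

View pics/top0.png

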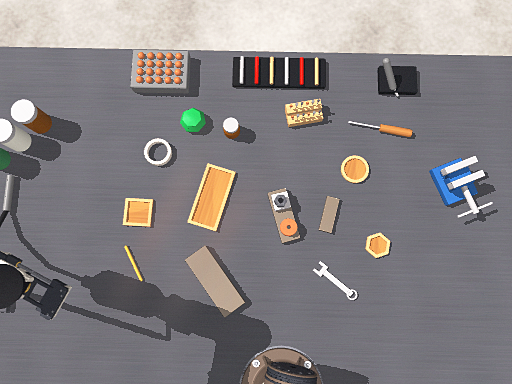

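View pics/side0.png

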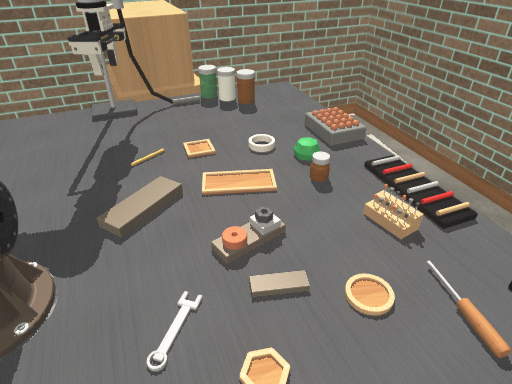

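The top view shows three grey-brown stones: a large one at (215,281), the one under the pile at (285,215) and a small one at (330,215). The pile's stone fits the description, since the wheel (289,227) and the block with the nut (281,200) lie on it. The holders are stone (212,197), block (138,212), wheel (355,169) and hex (378,245). I'll measure them and check with a crop.

Run:
```python
from h import *
s=pickle.load(open('top.pkl','rb')); C=cloud(s); im=s['frame']; hsv=cv2.cvtColor(im,cv2.COLOR_RGB2HSV)
print('bench z',np.median(C[300:340,380:480,2]))
def rect(mask,z,name):
    n,l,st,ce=cv2.connectedComponentsWithStats(mask.astype(np.uint8))
    for i in range(1,n):
        if st[i,4]<60: continue
        v,u=np.where(l==i)
        P=np.array([ray(s,a,b,z)[:2] for a,b in zip(u,v)])
        zz=np.median(C[v,u,2])
        hull=(P*1000).astype(np.float32)
        r=cv2.minAreaRect(hull); print(name,ce[i].round(1),st[i,4],'c',np.round(r[0],1),'size',np.round(r[1],1),'ang',round(r[2],1),'z',round(zz*1000,1))
H,S,V=[hsv[...,i].astype(int) for i in range(3)]
R=np.zeros(H.shape,bool); R[150:320,110:400]=1
wood=(H>8)&(H<25)&(S>90)&(V>120)&R
rect(wood,.011,'wood')
zc=C[...,2]
rect(R&(zc>.014)&(zc<.032),.022,'z22')
rect(R&(zc>.034)&(zc<.05),.042,'z42')
rect(R&(zc>.052)&(zc<.075),.06,'z60')
rect(R&(H<14)&(S>150)&(V>120)&(zc>.03),.042,'wheel')
save('crop1.png',cv2.resize(im[140:320,110:400],None,fx=2.7,fy=2.7,interpolation=cv2.INTER_CUBIC))
```

```text
bench z 0.0008158554762964774
wood [354.7 168.5] 392 c [ 654.7 -219.7] size [67.  68.6] ang 1.2 z 7.4
wood [211.7 196.5] 1506 c [558.4 223.2] size [ 93.1 191.1] ang 73.7 z 8.1
wood [137.4 211.8] 492 c [502.5 448.9] size [70.8 69.4] ang 0.3 z 8.7
wood [288.  226.5] 222 c [469.3 -13.4] size [51.8 48.7] ang 0.4 z 43.5
wood [377.6 244.7] 257 c [ 421.  -283.6] size [54.  52.2] ang 45.1 z 7.4
z22 [157.4 157.9] 152 c [675.7 395.9] size [44.9 84.6] ang 1.2 z 23.3
z22 [282.8 217.9] 494 c [503.3   1.7] size [160.3  58.4] ang 16.8 z 23.7
z22 [328.7 214.1] 379 c [ 509.1 -136.4] size [ 39.2 108. ] ang 76.0 z 17.0
z22 [215.2 281.4] 1373 c [303.3 203.4] size [207.1  76. ] ang 37.1 z 29.5
z42 [281.  200.7] 160 c [543.7  11.9] size [50.5 50.4] ang 14.4 z 43.3
z42 [288.2 226.7] 218 c [465.5 -12. ] size [50.2 48.7] ang 45.9 z 43.4
z60 [280.2 200.4] 119 c [541.   14.3] size [33.  35.6] ang 1.2 z 61.7
wheel [288.  226.6] 175 c [464.7 -11.3] size [47.6 47.6] ang 1.3 z 43.5
```

View pics/crop1.png

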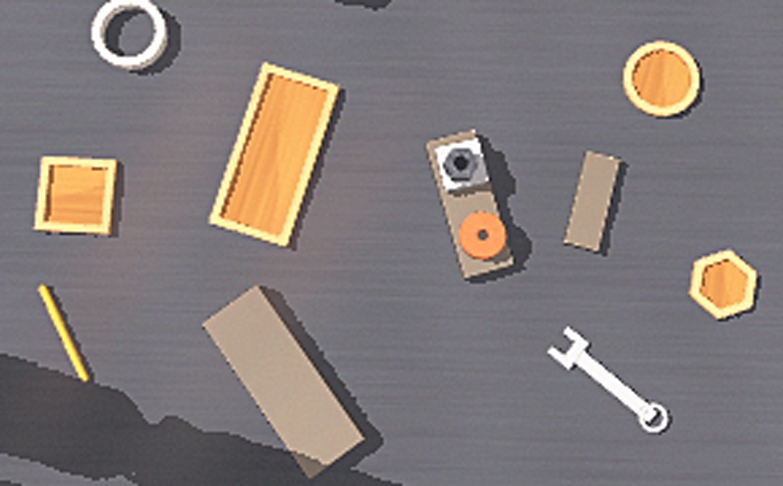

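The crop confirms that the pile's stone is the middle one: 160×58 mm, against 207×76 for the large one and 108×39 for the small. The nut is on the block at the far end. I'll fly above the pile for a wrist view, and refine the holder poses meanwhile.

Add to h.py:
```python
def delta(x,y,z,yaw):
    "shift/turn in tool axes from measured pose to target, mm"
    o=status.get_obs(); p=np.array(o['tool_pos']); a=np.radians(o['orientation'])
    from scipy.spatial.transform import Rotation as Q
    R=Q.from_euler('xyz',a).as_matrix(); d=R.T@(np.array([x,y,z])-p)
    t=(-(yaw-o['orientation'][2])+90)%180-90
    print('delta',np.round(d,4),'turn',round(t,1),'q6',round(o['joint_pos'][5],1),'t',round(o['clock'],1))
```

```text
(no output)
```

Emit:
advance(increments="0.481 0.4275 0 -42.7 0.088\n0.481 0.4275 0 -42.7 0.088\n0.481 0.4275 0 -42.7 0.088\n0.481 0.4275 0 -42.7 0.088\n0.481 0.4275 0 -42.7 0.088\n0.481 0.4275 0 -42.7 0.088\n0.481 0.4275 0 -42.7 0.088\n0.481 0.4275 0 -42.7 0.088")

```text
clock: 1.1
tool_pos: [0.4857, 0.1448, 0.2516]
orientation: [-180.0, -0.0, 17.0]
force: [1.4, 1.2, 0.6]
opening: 0.0876
gripper_force: 0.0
```

Run:
```python
from h import *
delta(.505,0,.25,17)
s=pickle.load(open('top.pkl','rb')); im=s['frame']; hsv=cv2.cvtColor(im,cv2.COLOR_RGB2HSV)
H,S,V=[hsv[...,i].astype(int) for i in range(3)]
m=((H>8)&(H<35)&(S>55)&(V>110)).astype(np.uint8)
for n,u,v in(('stoneh',212,197),('blockh',138,212),('wheelh',355,169),('nuth',378,245)):
    k=np.zeros_like(m); k[v-50:v+50,u-30:u+30]=m[v-50:v+50,u-30:u+30]
    l=cv2.connectedComponents(k)[1]; b,a=np.where(l==l[v,u])
    P=np.array([ray(s,x,y,.011)[:2]*1000 for x,y in zip(a,b)]).astype(np.float32)
    r=cv2.minAreaRect(P); hull=cv2.convexHull(P)
    M=cv2.moments(hull); print(n,len(a),'rect',np.round(r[0],1),np.round(r[1],1),round(r[2],1),'cent',round(M['m10']/M['m00'],1),round(M['m01']/M['m00'],1))
    c=np.array(r[0]); ang=np.radians(np.arange(0,180,3)); w=[np.ptp(P@[np.cos(t),np.sin(t)]) for t in ang]
    if n=='nuth':
        ph=np.angle(np.dot(w,np.exp(6j*ang)))/6; print('max-width axis mod60',np.degrees(ph),np.round(w))
```

```text
delta [-0.0239  0.1441  0.0016] turn 0.0 q6 68.2 t 1.1
stoneh 1917 rect [556.7 224.4] [ 94.3 195.4] 73.7 cent 556.6 224.4
blockh 787 rect [504.6 448.9] [86.5 86.4] 87.9 cent 504.0 448.9
wheelh 614 rect [ 654.6 -218.3] [83.9 86.5] 89.4 cent 653.8 -218.1
nuth 481 rect [ 419.5 -283.6] [76.8 71.8] 45.2 cent 420.1 -283.4
max-width axis mod60 -11.364261336617423 [75. 75. 74. 73. 72. 71. 70. 70. 71. 72. 74. 75. 75. 76. 77. 77. 77. 77.
 77. 77. 77. 76. 76. 75. 74. 73. 72. 72. 73. 75. 76. 77. 78. 79. 79. 80.
 80. 80. 80. 79. 79. 78. 76. 75. 74. 72. 72. 71. 73. 74. 75. 76. 77. 78.
 78. 78. 78. 78. 77. 76.]
```

Emit:
advance(increments="-0.012 0.062 0 0 0.088\n-0.024 0.144 0 0 0.088\n-0.024 0.144 0 0 0.088\n-0.024 0.144 0 0 0.088")

```text
clock: 1.6
tool_pos: [0.5044, 0.0004, 0.2513]
orientation: [-180.0, 0.0, 16.8]
force: [-0.1, -0.7, 0.4]
opening: 0.0876
gripper_force: 0.0
```

Add to h.py:
```python
def wrist():
    s=snap('wrist'); o=s['obs']
    from scipy.spatial.transform import Rotation as Q
    T=np.eye(4); T[:3,:3]=Q.from_euler('xyz',np.radians(o['orientation'])).as_matrix(); T[:3,3]=o['tool_pos']
    W=np.linalg.inv(T@np.array(s['T_tool_cam'])); s['R']=W[:3,:3]; s['t']=W[:3,3]
    pickle.dump(s,open('wrist.pkl','wb')); return s
def seg(s,mask,z,minpx=300):
    n,l,st,ce=cv2.connectedComponentsWithStats(mask.astype(np.uint8)); out=[]
    zc=cloud(s)[...,2]
    for i in range(1,n):
        if st[i,4]<minpx: continue
        v,u=np.where(l==i); P=np.array([ray(s,a,b,z)[:2]*1000 for a,b in zip(u,v)]).astype(np.float32)
        r=cv2.minAreaRect(P); (cx,cy),rad=cv2.minEnclosingCircle(P)
        ang=np.radians(np.arange(0,180,1)); w=np.array([np.ptp(P@np.array([np.cos(t),np.sin(t)])) for t in ang])
        print('px',ce[i].round(0),st[i,4],'rect',np.round(r[0],1),np.round(r[1],1),round(r[2],1),'circ',round(cx,1),round(cy,1),round(rad,1),'z',round(float(np.median(zc[v,u]))*1000,1),'hexphase',round(np.degrees(np.angle(w@np.exp(6j*ang)))/6,1))
```

Run:
```python
from h import *
s=wrist(); print(s['obs']['tool_pos'],s['obs']['orientation']); save('w1.png',s['frame'])
z=cloud(s)[...,2]; print(np.percentile(z[z!=0],[1,10,50,90,99]))
for a,b,h in((.013,.031,.022),(.034,.05,.042),(.053,.072,.06)):
    print(h); seg(s,(z>a)&(z<b),h)
```

```text
[5.04363892e-01 4.35684103e-04 2.51257417e-01] [-1.79996039e+02  3.89415399e-02  1.68145425e+01]
[-0.0015503  -0.00057216  0.00172959  0.32806127  0.33645922]
0.022
px [248. 156.] 2746 rect [505.9   1.2] [157.6  57.7] 16.9 circ 505.8 1.3 83.6 z 22.1 hexphase 17.3
px [360. 186.] 2591 rect [ 513.5 -134.2] [ 39.1 106.2] 76.2 circ 513.4 -134.2 55.7 z 14.9 hexphase -13.5
px [ 36. 212.] 3026 rect [358.2 241.6] [76.5 87.5] 35.5 circ 360.8 235.3 51.8 z 28.7 hexphase -12.6
0.042
px [255. 125.] 1145 rect [546.2  11. ] [49.9 49.7] 14.3 circ 546.1 11.1 33.8 z 42.0 hexphase -5.6
px [253. 198.] 1411 rect [469.5 -12.7] [51.9 50.4] 16.8 circ 469.1 -12.4 26.6 z 42.1 hexphase -24.9
0.06
px [251. 132.] 951 rect [544.   12.9] [33.8 38. ] 61.4 circ 543.9 13.0 19.2 z 60.3 hexphase -29.0
```

View pics/w1.png

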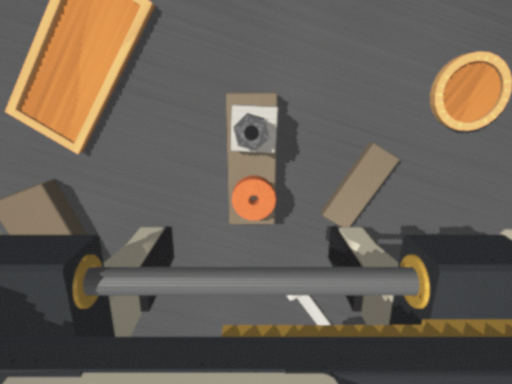

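The wrist view shows the nut (251,132) on the block (255,125) and the wheel (253,198), all on the stone. Heights of 22, 42 and 60 mm match. Next I grasp the nut on its flats.

Emit:
advance(increments="0.02 0 0.02 10.7 0.06\n0.0415 -0.0006 0.06 21.4 0.06\n0.0415 -0.0006 0.1 32 0.06\n0.0415 -0.0006 0.12 42 0.06\n0.0415 -0.0006 0.13 45.4 0.06\n0.0415 -0.0006 0.16 45.4 0.06\n0.0415 -0.0006 0.176 45.4 0.06\n0.0415 -0.0006 0.176 45.4 0.06")

```text
clock: 2.65
tool_pos: [0.5434, 0.0151, 0.0745]
orientation: [179.9, 0.1, -28.4]
force: [-0.4, -0.6, 0.3]
opening: 0.0602
gripper_force: 0.0
```

```bash
python3 -c "
from h import *
delta(.544,.013,.075,-28.6)"
```

```text
delta [ 0.0016  0.0016 -0.0005] turn 0.2 q6 39.4 t 2.6
```

Emit:
advance(increments="0 0 0 0 0.02\n0 0 0 0 0.02\n0 0 0 0 0.02\n0 0 0 0 0.02\n0 0 0 0 0.02")

```text
clock: 3.28
tool_pos: [0.5443, 0.0146, 0.0762]
orientation: [-180.0, -0.0, -28.4]
force: [-1.6, 0.3, 5.1]
opening: 0.0336
gripper_force: 30.0
```

Emit:
advance(increments="0 0 -0.04 0 0.02\n0 0 -0.09 0 0.02\n0 0.05 -0.125 -5 0.02\n-0.004 0.11 -0.125 -10 0.02\n-0.008 0.17 -0.125 -15 0.02\n-0.012 0.23 -0.125 -19 0.02\n-0.018 0.29 -0.125 -19 0.02\n-0.024 0.3405 -0.125 -19 0.02")

```text
clock: 4.28
tool_pos: [0.3594, -0.2747, 0.2007]
orientation: [-180.0, -0.0, -9.4]
force: [0.8, -1.0, -0.5]
opening: 0.0333
gripper_force: 30.0
```

Emit:
advance(increments="0 0 0 0 0.02\n0 0 0 0 0.02")

```text
clock: 4.53
tool_pos: [0.3609, -0.2734, 0.2005]
orientation: [-180.0, -0.0, -9.5]
force: [-0.4, 0.5, -1.4]
opening: 0.0338
gripper_force: 30.0
```

Run:
```python
from h import *
s=wrist(); im=s['frame']; save('w2.png',im); hsv=cv2.cvtColor(im,cv2.COLOR_RGB2HSV)
H,S,V=[hsv[...,i].astype(int) for i in range(3)]
m=((H>8)&(H<35)&(S>55)&(V>80)); m[225:]=0
seg(s,m,.011)
print(status.get_obs()['tool_pos'])
delta(.420,-.2835,.12,-9.6)
```

```text
px [87. 49.] 4527 rect [ 503.4 -137.3] [44.1 90.9] 76.3 circ 504.0 -137.3 49.4 z 15.2 hexphase -15.7
px [253. 111.] 4328 rect [ 421.8 -285.1] [70.7 77.7] 81.0 circ 421.6 -284.8 39.5 z 7.0 hexphase -9.8
px [  9. 128.] 753 rect [446.7 -40.4] [29.2 56.7] 67.0 circ 451.9 -28.3 28.4 z 21.4 hexphase -22.5
[ 0.3613216  -0.27306686  0.20055359]
delta [0.0596 0.0007 0.0806] turn 0.2 q6 92.6 t 4.6
```

View pics/w2.png

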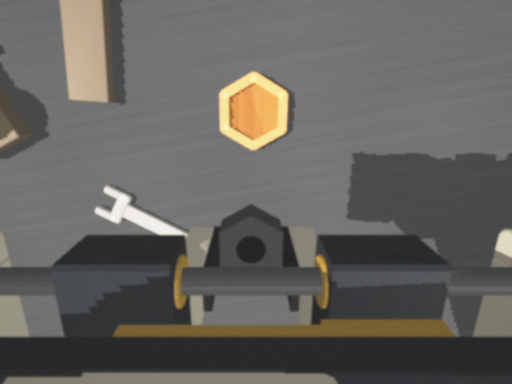

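The held nut points a corner forward (251,210), aligned with the hex recess (253,111). Lowering.

Emit:
advance(increments="0.03 0.001 0.02 0 0.02\n0.061 0.0015 0.06 0 0.02\n0.061 0.0015 0.1 0 0.02\n0.061 0.0015 0.13 0 0.02\n0.061 0.0015 0.145 0 0.02\n0.061 0.0015 0.154 0 0.02\n0.061 0.0015 0.158 0 0.02\n0.061 0.0015 0.158 0 0.02")

```text
clock: 5.58
tool_pos: [0.4214, -0.2849, 0.0432]
orientation: [180.0, -0.1, -9.4]
force: [0.2, -0.1, -0.2]
opening: 0.0335
gripper_force: 30.0
```

Emit:
advance(increments="0 0 0.001 0 0.02\n0 0 0.002 0 0.02\n0 0 0.002 0 0.02")

```text
clock: 5.95
tool_pos: [0.421, -0.2849, 0.0408]
orientation: [180.0, -0.0, -9.4]
force: [-0.3, 0.1, -0.4]
opening: 0.0335
gripper_force: 30.0
```

Emit:
advance(increments="0 0 0.001 0 0.02\n0 0 0.001 0 0.02")

```text
clock: 6.2
tool_pos: [0.421, -0.2849, 0.0402]
orientation: [180.0, -0.0, -9.4]
force: [-1.4, 1.6, 6.7]
opening: 0.0337
gripper_force: 30.0
```

Emit:
advance(increments="0 0 0.0007 0 0.02\n0 0 0.0007 0 0.02")

```text
clock: 6.45
tool_pos: [0.4211, -0.2849, 0.0402]
orientation: [180.0, -0.0, -9.4]
force: [-4.3, 3.1, 15.6]
opening: 0.0336
gripper_force: 30.0
```

Emit:
advance(increments="0 0 -0.001 0 0.05\n0 0 -0.001 0 0.06\n0 0 -0.003 0 0.06\n0 0 -0.03 0 0.07\n0 0 -0.08 0 0.075\n0.02 -0.05 -0.1 -5 0.075\n0.03 -0.11 -0.1 -10 0.075\n0.045 -0.17 -0.1 -15 0.075")

```text
clock: 7.45
tool_pos: [0.4935, -0.123, 0.1394]
orientation: [-180.0, -0.1, 5.7]
force: [1.9, -1.0, -0.3]
opening: 0.075
gripper_force: 0.0
```

Emit:
advance(increments="0.01 -0.06 0 -5 0.075\n0.02 -0.11 0 -8.7 0.075\n0.03 -0.142 0 -8.7 0.075\n0.03 -0.142 0 -8.7 0.075")

```text
clock: 7.95
tool_pos: [0.5096, 0.0219, 0.1389]
orientation: [180.0, -0.0, 14.5]
force: [-0.2, -1.8, -0.1]
opening: 0.0749
gripper_force: 0.0
```

Run:
```python
from h import *
delta(.546,.011,.055,14.3)
s=snap('top'); save('t2.png',cv2.resize(s['frame'][140:290,230:410],None,fx=4,fy=4))
```

```text
delta [0.0325 0.0196 0.0839] turn 0.2 q6 79.9 t 8.0
```

View pics/t2.png

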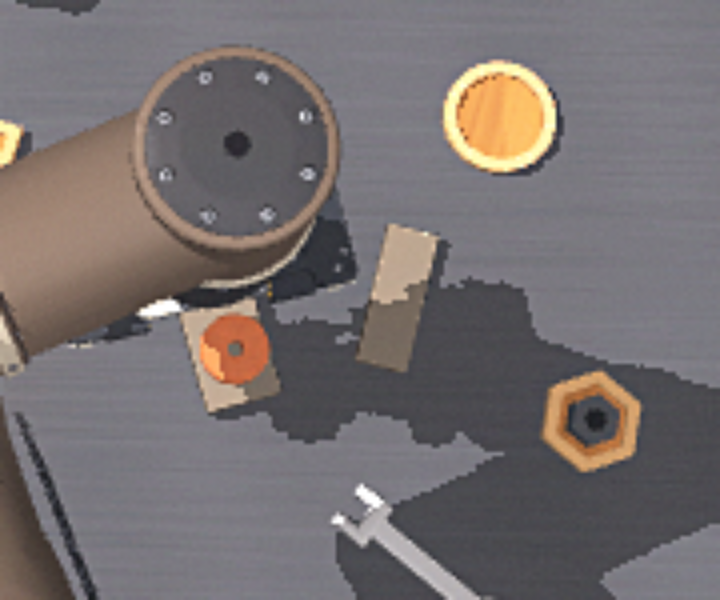

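The nut sits centred in its hex recess (595,420 in the crop). Next is the block.

Emit:
advance(increments="0.03 0.018 0.01 0 0.075\n0.0325 0.0196 0.03 0 0.075\n0.0325 0.0196 0.05 0 0.075\n0.0325 0.0196 0.07 0 0.075\n0.0325 0.0196 0.083 0 0.075\n0.0325 0.0196 0.084 0 0.075")

```text
clock: 8.75
tool_pos: [0.5449, 0.008, 0.0541]
orientation: [180.0, 0.1, 14.2]
force: [-0.2, -0.3, 0.4]
opening: 0.0751
gripper_force: 0.0
```

Emit:
advance(increments="0 0 0 0 0.03\n0 0 0 0 0.03\n0 0 0 0 0.03\n0 0 0 0 0.03\n0 0 0 0 0.03")

```text
clock: 9.38
tool_pos: [0.5458, 0.009, 0.0554]
orientation: [-180.0, -0.1, 14.3]
force: [-1.3, 1.4, 5.7]
opening: 0.0498
gripper_force: 30.0
```

Emit:
advance(increments="0 0 -0.02 0 0.03\n0 0 -0.06 0 0.03\n0 -0.02 -0.11 0 0.03\n0.002 -0.07 -0.145 4 0.03\n0.004 -0.13 -0.145 8 0.03\n0.006 -0.19 -0.145 12 0.03\n0.008 -0.25 -0.145 16.3 0.03\n0.008 -0.31 -0.145 16.3 0.03")

```text
clock: 10.38
tool_pos: [0.4755, 0.3126, 0.1992]
orientation: [180.0, 0.1, -2.1]
force: [1.6, -0.2, -3.5]
opening: 0.0494
gripper_force: 30.0
```

Run:
```python
from h import *
delta(.444,.451,.2,-2)
```

```text
delta [-0.0365 -0.1372 -0.0009] turn -0.1 q6 34.9 t 10.4
```

Emit:
advance(increments="-0.016 -0.055 0 0 0.03\n-0.032 -0.11 0 0 0.03\n-0.0365 -0.137 0 0 0.03\n-0.0365 -0.137 0 0 0.03\n-0.0365 -0.137 0 0 0.03")

```text
clock: 11.0
tool_pos: [0.4449, 0.4484, 0.1991]
orientation: [179.9, 0.1, -2.0]
force: [0.3, -0.2, -3.4]
opening: 0.0497
gripper_force: 30.0
```

Add to h.py:
```python
def holder(name):
    s=wrist(); im=s['frame']; save(name,im); hsv=cv2.cvtColor(im,cv2.COLOR_RGB2HSV)
    H,S,V=[hsv[...,i].astype(int) for i in range(3)]
    m=((H>8)&(H<35)&(S>55)&(V>80)); m[225:]=0
    seg(s,m,.011,1500)
```

Run:
```python
from h import *
holder('w3.png'); print(status.get_obs()['tool_pos'])
delta(.5045,.449,.0395,-2)
```

```text
px [463.  78.] 13151 rect [532.4 233.2] [ 99.2 140.5] 73.8 circ 525.9 235.4 79.3 z 6.1 hexphase 28.2
px [250. 111.] 7582 rect [505.6 447.2] [87.  85.3] 88.0 circ 505.6 447.4 59.7 z 6.8 hexphase -27.8
[0.44511912 0.44812024 0.19940963]
delta [ 0.0594 -0.0032  0.1599] turn -0.1 q6 25.1 t 11.1
```

View pics/w3.png

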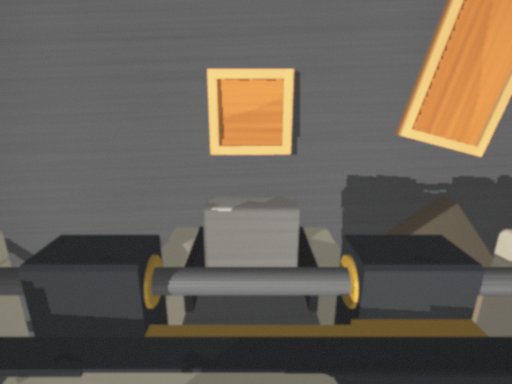

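The block (250,235) is held square to its recess (250,111). Lowering.

Emit:
advance(increments="0.03 -0.001 0.02 0 0.03\n0.06 -0.002 0.06 0 0.03\n0.06 -0.002 0.1 0 0.03\n0.06 -0.002 0.13 0 0.03\n0.06 -0.002 0.146 0 0.03\n0.06 -0.002 0.153 0 0.03\n0.06 -0.002 0.157 0 0.03\n0.06 -0.002 0.157 0 0.03")

```text
clock: 12.05
tool_pos: [0.5053, 0.4496, 0.0437]
orientation: [-179.9, -0.0, -2.0]
force: [-0.7, 0.1, -2.9]
opening: 0.0492
gripper_force: 30.0
```

Emit:
advance(increments="0 0 0.001 0 0.03\n0 0 0.002 0 0.03\n0 0 0.002 0 0.03")

```text
clock: 12.42
tool_pos: [0.5051, 0.4493, 0.041]
orientation: [-180.0, -0.0, -2.0]
force: [0.2, -0.3, -4.0]
opening: 0.0499
gripper_force: 30.0
```

Emit:
advance(increments="0 0 0.001 0 0.03\n0 0 0.001 0 0.03")

```text
clock: 12.68
tool_pos: [0.505, 0.4492, 0.0397]
orientation: [180.0, 0.0, -2.0]
force: [-1.0, -0.3, -3.8]
opening: 0.0495
gripper_force: 30.0
```

Emit:
advance(increments="0 0 0.001 0 0.03\n0 0 0.001 0 0.03")

```text
clock: 12.92
tool_pos: [0.5051, 0.4493, 0.0395]
orientation: [-180.0, -0.0, -2.0]
force: [-2.1, -0.9, 3.8]
opening: 0.0494
gripper_force: 30.0
```

Emit:
advance(increments="0 0 -0.0005 0 0.06\n0 0 -0.001 0 0.065\n0 0 -0.003 0 0.065\n0 0 -0.03 0 0.07\n0 0.01 -0.08 0 0.075\n-0.003 0.06 -0.11 -5 0.075\n-0.005 0.12 -0.14 -10 0.075\n-0.01 0.18 -0.16 -15 0.075")

```text
clock: 13.92
tool_pos: [0.4895, 0.2738, 0.1986]
orientation: [-180.0, -0.1, 13.2]
force: [1.1, -0.1, 0.9]
opening: 0.0747
gripper_force: 0.0
```

Emit:
advance(increments="-0.003 0.06 0 -2 0.075\n-0.005 0.12 0 -3.9 0.075\n-0.01 0.18 0 -3.9 0.075\n-0.01 0.24 0 -3.9 0.075\n-0.01 0.28 0 -3.9 0.075\n-0.01 0.28 0 -3.9 0.075")

```text
clock: 14.68
tool_pos: [0.5428, -0.0026, 0.1972]
orientation: [180.0, -0.0, 16.7]
force: [-1.3, -0.3, -0.5]
opening: 0.0749
gripper_force: 0.0
```

Run:
```python
from h import *
delta(.4695,-.0125,.055,16.9)
s=wrist(); z=cloud(s)[...,2]; z[225:]=9
for a,b,h in((.013,.031,.022),(.034,.05,.042)):
    print(h); seg(s,(z>a)&(z<b),h)
t=snap('top'); z=cloud(t)[...,2]; seg(t,(z>.013)&(z<.035),.024,150)
```

```text
delta [-0.0731 -0.0116  0.1421] turn -0.2 q6 86.2 t 14.7
0.022
px [238. 176.] 5269 rect [534.6   9.8] [100.7  57.5] 17.0 circ 534.1 9.2 57.2 z 22.1 hexphase 17.4
px [376. 208.] 1332 rect [ 541.  -140.4] [39.1 51.8] 76.9 circ 540.9 -139.9 31.7 z 14.8 hexphase -13.9
0.042
px [279.  72.] 2689 rect [964.5  22.4] [297.2 105.8] 89.7 circ 965.8 22.2 155.4 z 20.5 hexphase 29.9
px [167.  87.] 182 rect [910.2 374. ] [ 96.3 207.3] 32.7 circ 948.5 398.5 103.7 z 24.1 hexphase 3.3
px [399.  80.] 890 rect [ 942.5 -355.7] [ 98.3 124.6] 1.1 circ 947.5 -355.8 74.1 z 25.3 hexphase -26.4
px [304. 117.] 367 rect [818.9 -57.9] [ 62.6 116.5] 0.6 circ 826.8 -56.8 61.9 z 28.8 hexphase 28.7
px [393. 130.] 283 rect [ 781.4 -321.3] [150.3  27. ] 80.3 circ 785.3 -321.9 75.2 z 23.7 hexphase 21.3
px [157. 151.] 270 rect [693.  395.8] [80.4 84.6] 1.2 circ 692.3 396.2 43.6 z 23.6 hexphase -24.0
px [446. 185.] 531 rect [ 617.8 -515.5] [120.5 105.8] 22.3 circ 619.3 -515.5 76.6 z 29.4 hexphase -0.4
px [  8. 195.] 314 rect [539.9 847.5] [ 27.6 137.4] 87.8 circ 539.9 848.4 68.8 z 24.3 hexphase -2.5
px [329. 214.] 399 rect [ 508.8 -135.7] [ 39.5 107.7] 76.3 circ 508.9 -136.3 55.5 z 16.6 hexphase -13.8
px [134. 211.] 351 rect [511. 455.] [67.6 66.7] 1.3 circ 507.5 457.3 43.2 z 27.0 hexphase -6.2
px [285. 221.] 473 rect [481.1  -4.7] [114.3  58.3] 16.8 circ 481.6 -6.5 61.7 z 23.5 hexphase 16.3
px [  5. 282.] 632 rect [280.4 817.8] [159.6  41.9] 7.0 circ 279.5 827.1 80.5 z 22.2 hexphase 4.4
px [303. 363.] 248 rect [ 76.  -59.1] [108.3  39.7] 40.9 circ 79.5 -63.2 54.8 z 16.2 hexphase 24.0
```

The stone hasn't moved. Grasping the wheel.

Emit:
advance(increments="-0.05 -0.008 0.03 0 0.075\n-0.073 -0.0116 0.06 0 0.075\n-0.073 -0.0116 0.09 0 0.075\n-0.073 -0.0116 0.115 0 0.075\n-0.073 -0.0116 0.132 0 0.075\n-0.073 -0.0116 0.141 0 0.075\n-0.073 -0.0116 0.142 0 0.075")

```text
clock: 15.65
tool_pos: [0.4692, -0.0097, 0.0549]
orientation: [180.0, 0.0, 17.0]
force: [1.1, -0.1, -0.5]
opening: 0.0751
gripper_force: 0.0
```

Emit:
advance(increments="0 0 0 0 0.03\n0 0 0 0 0.03\n0 0 0 0 0.03\n0 0 0 0 0.03")

```text
clock: 16.15
tool_pos: [0.4697, -0.0103, 0.0556]
orientation: [180.0, -0.1, 16.9]
force: [-0.6, 0.1, 6.0]
opening: 0.0509
gripper_force: 31.0
```

Emit:
advance(increments="0 0 -0.02 0 0.03\n0 0 -0.07 0 0.03\n0 0.02 -0.12 0 0.03\n0.014 0.07 -0.145 0 0.03\n0.028 0.13 -0.145 0 0.03\n0.042 0.19 -0.145 0 0.03\n0.056 0.253 -0.145 0 0.03\n0.056 0.253 -0.145 0 0.03")

```text
clock: 17.15
tool_pos: [0.597, -0.2396, 0.1981]
orientation: [-180.0, 0.1, 16.6]
force: [-0.8, 0.8, -1.6]
opening: 0.0506
gripper_force: 31.0
```

Emit:
advance(increments="0 0 0 0 0.03\n0 0 0 0 0.03")

```text
clock: 17.4
tool_pos: [0.5959, -0.2352, 0.2002]
orientation: [-180.0, 0.0, 16.9]
force: [-0.0, 0.5, -0.9]
opening: 0.0505
gripper_force: 31.0
```

Run:
```python
from h import *
holder('w4.png'); print(status.get_obs()['tool_pos'])
delta(.6542,-.2183,.0405,17)
```

```text
px [434.  25.] 3193 rect [ 782.9 -351.1] [108.7  28.7] 80.3 circ 781.2 -350.8 54.7 z 23.1 hexphase 20.4
px [254. 111.] 6251 rect [ 656.1 -220. ] [87.4 88.4] 16.9 circ 655.9 -219.9 44.7 z 6.7 hexphase 15.3
px [ 19. 175.] 4112 rect [521.3  10.6] [122.2  54.4] 16.9 circ 520.8 10.6 66.3 z 22.4 hexphase 6.6
px [155. 200.] 1976 rect [ 528.  -142.4] [39.5 75.3] 76.3 circ 528.1 -141.9 41.7 z 15.2 hexphase -12.9
[ 0.59610689 -0.23503367  0.20046509]
delta [0.0604 0.0009 0.16  ] turn -0.0 q6 111.1 t 17.4
```

View pics/w4.png

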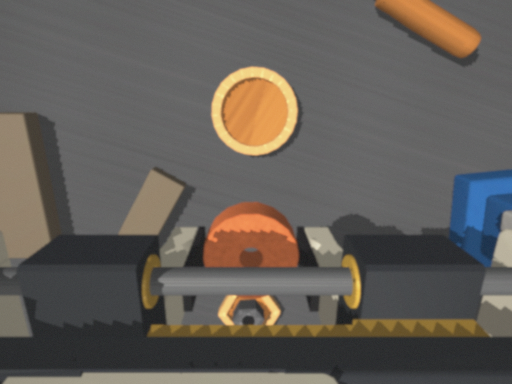

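The wheel (251,245) is held level ahead of its round recess (254,111). Lowering.

Emit:
advance(increments="0.03 0.001 0.02 0 0.03\n0.061 0.0024 0.06 0 0.03\n0.061 0.0024 0.1 0 0.03\n0.061 0.0024 0.13 0 0.03\n0.061 0.0024 0.146 0 0.03\n0.061 0.0024 0.153 0 0.03\n0.061 0.0024 0.157 0 0.03\n0.061 0.0024 0.158 0 0.03")

```text
clock: 18.45
tool_pos: [0.656, -0.2207, 0.0431]
orientation: [180.0, -0.1, 16.9]
force: [-0.7, 0.4, -0.4]
opening: 0.0507
gripper_force: 31.0
```

Emit:
advance(increments="0 0 0.001 0 0.03\n0 0 0.0015 0 0.03\n0 0 0.0015 0 0.03")

```text
clock: 18.82
tool_pos: [0.6555, -0.2208, 0.0408]
orientation: [180.0, -0.0, 16.9]
force: [0.4, -0.6, -1.0]
opening: 0.0509
gripper_force: 31.0
```

Emit:
advance(increments="0 0 0.001 0 0.03\n0 0 0.001 0 0.03")

```text
clock: 19.08
tool_pos: [0.6556, -0.2207, 0.0397]
orientation: [180.0, -0.0, 16.9]
force: [-0.6, 1.1, 0.4]
opening: 0.0508
gripper_force: 31.0
```

Emit:
advance(increments="0 0 0.0007 0 0.03\n0 0 0.0007 0 0.03")

```text
clock: 19.32
tool_pos: [0.6556, -0.2207, 0.0397]
orientation: [180.0, -0.0, 16.9]
force: [-1.3, 0.8, 5.7]
opening: 0.0506
gripper_force: 30.9
```

Emit:
advance(increments="0 0 -0.0005 0 0.06\n0 0 -0.001 0 0.065\n0 0 -0.003 0 0.065\n0 0 -0.03 0 0.07\n0 0 -0.08 0 0.08\n-0.02 -0.04 -0.12 0 0.08\n-0.045 -0.09 -0.15 0 0.08\n-0.07 -0.14 -0.16 0 0.08")

```text
clock: 20.32
tool_pos: [0.5477, -0.1062, 0.2009]
orientation: [179.9, -0.2, 16.9]
force: [1.1, 2.3, -0.2]
opening: 0.0799
gripper_force: 0.0
```

Emit:
advance(increments="-0.03 -0.055 0 0 0.08\n-0.059 -0.11 0 0 0.08\n-0.059 -0.117 0 0 0.08\n-0.059 -0.117 0 0 0.08\n-0.059 -0.117 0 0 0.08")

```text
clock: 20.95
tool_pos: [0.4581, -0.0127, 0.1988]
orientation: [180.0, 0.0, 16.8]
force: [0.1, -0.8, 0.7]
opening: 0.08
gripper_force: 0.0
```

Run:
```python
from h import *
s=wrist(); z=cloud(s)[...,2]; z[225:]=9
m=(z>.015)&(z<.031); seg(s,m,.022)
delta(.5055,.0012,.033,16.9)
```

```text
px [505.  47.] 546 rect [ 640.1 -199.1] [42.3 13.4] 30.8 circ 643.5 -204.9 21.2 z 21.8 hexphase -29.3
px [252. 118.] 9670 rect [505.5   1. ] [158.5  57.7] 17.0 circ 505.5 0.9 83.8 z 22.1 hexphase 17.0
px [380. 153.] 624 rect [ 516.2 -135.5] [38.  63.9] 76.3 circ 518.0 -128.3 33.5 z 15.4 hexphase -17.7
px [ 18. 196.] 2330 rect [373.2 216.8] [81.1 57.6] 16.9 circ 368.3 215.3 45.7 z 28.2 hexphase -10.8
px [358. 190.] 355 rect [ 475.6 -125.5] [37.6 29.6] 76.3 circ 477.1 -124.4 21.9 z 15.5 hexphase 1.1
delta [0.0496 0.0002 0.1656] turn -0.1 q6 83.7 t 21.0
```

The stone is at (505.5, 1.0), yaw 17. Grasping.

Emit:
advance(increments="0.03 0 0.03 0 0.08\n0.0496 0 0.07 0 0.08\n0.0496 0 0.11 0 0.08\n0.0496 0 0.14 0 0.08\n0.0496 0 0.158 0 0.08\n0.0496 0 0.165 0 0.08\n0.0496 0 0.1655 0 0.08")

```text
clock: 21.88
tool_pos: [0.5051, 0.0016, 0.033]
orientation: [180.0, 0.1, 16.8]
force: [0.5, 0.9, -0.3]
opening: 0.0804
gripper_force: 0.0
```

Emit:
advance(increments="0 0 0 0 0.04\n0 0 0 0 0.04\n0 0 0 0 0.04\n0 0 0 0 0.04")

```text
clock: 22.38
tool_pos: [0.5053, 0.0021, 0.0341]
orientation: [180.0, -0.1, 16.9]
force: [-0.6, -2.1, 6.1]
opening: 0.0578
gripper_force: 30.0
```

Emit:
advance(increments="0 0 -0.015 0 0.04\n0 0 -0.05 0 0.04\n0.015 -0.03 -0.086 6 0.04\n0.04 -0.07 -0.086 13 0.04\n0.065 -0.11 -0.086 20 0.04\n0.09 -0.15 -0.086 27 0.04\n0.1147 -0.196 -0.086 33.1 0.04\n0.1147 -0.196 -0.086 33.1 0.04")

```text
clock: 23.38
tool_pos: [0.558, 0.2265, 0.1196]
orientation: [-180.0, -0.0, -16.1]
force: [-0.6, -0.6, -3.9]
opening: 0.0579
gripper_force: 30.0
```

Emit:
advance(increments="0 0 0 0 0.04\n0 0 0 0 0.04")

```text
clock: 23.62
tool_pos: [0.5571, 0.222, 0.1195]
orientation: [180.0, 0.0, -16.2]
force: [0.2, -0.1, -3.7]
opening: 0.0576
gripper_force: 30.0
```

Run:
```python
from h import *
delta(.558,.2229,.0415,-16.2)
s=snap('side'); save('s5.png',cv2.resize(s['frame'][60:310,140:420],None,fx=2.4,fy=2.4))
```

```text
delta [ 0.0006 -0.0011  0.078 ] turn -0.0 q6 33.4 t 23.6
```

View pics/s5.png

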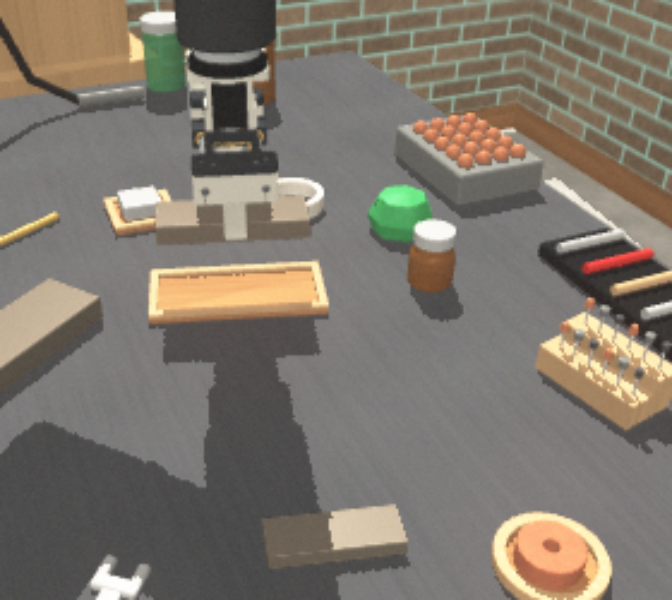

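The side crop shows the stone (232,220) level and parallel above its holder (238,292). The wheel (551,555) and the block (138,205) sit in theirs. Lowering the stone.

Emit:
advance(increments="0.0006 -0.001 0.03 0 0.04\n0.0006 -0.001 0.05 0 0.04\n0.0006 -0.001 0.065 0 0.04\n0.0006 -0.001 0.072 0 0.04\n0.0006 -0.001 0.076 0 0.04\n0.0006 -0.001 0.0765 0 0.04\n0.0006 -0.001 0.077 0 0.04")

```text
clock: 24.55
tool_pos: [0.5589, 0.2241, 0.043]
orientation: [-180.0, -0.0, -16.2]
force: [0.1, 0.3, -3.9]
opening: 0.0579
gripper_force: 30.0
```

Emit:
advance(increments="0 0 0.001 0 0.04\n0 0 0.0015 0 0.04\n0 0 0.0015 0 0.04")

```text
clock: 24.92
tool_pos: [0.5585, 0.2238, 0.0409]
orientation: [-180.0, -0.0, -16.2]
force: [-0.3, -0.4, -4.5]
opening: 0.0577
gripper_force: 30.0
```

Emit:
advance(increments="0 0 0.0007 0 0.04\n0 0 0.0007 0 0.04")

```text
clock: 25.18
tool_pos: [0.5586, 0.2239, 0.0402]
orientation: [-180.0, -0.0, -16.2]
force: [-0.0, -0.9, -4.1]
opening: 0.0574
gripper_force: 30.0
```

Emit:
advance(increments="0 0 0.001 0 0.04\n0 0 0.001 0 0.04")

```text
clock: 25.42
tool_pos: [0.5586, 0.2239, 0.0402]
orientation: [-180.0, -0.0, -16.2]
force: [-4.0, -0.3, 5.1]
opening: 0.0578
gripper_force: 30.0
```

Emit:
advance(increments="0 0 -0.0005 0 0.068\n0 0 -0.001 0 0.072\n0 0 -0.003 0 0.072\n0 0 -0.03 0 0.075\n0 0 -0.08 0 0.08\n-0.01 0.05 -0.13 0 0.08\n-0.025 0.1 -0.16 0 0.08\n-0.04 0.15 -0.19 0 0.08")

```text
clock: 26.42
tool_pos: [0.4793, 0.0928, 0.2284]
orientation: [-180.0, -0.0, -16.2]
force: [0.9, 0.4, 0.8]
opening: 0.0798
gripper_force: 0.0
```

Emit:
advance(increments="-0.01 0.05 0 0 0.08\n-0.03 0.1 0 0 0.08\n-0.03 0.1 0 0 0.08\n-0.03 0.1 0 0 0.08")

```text
clock: 26.92
tool_pos: [0.4238, 0.0063, 0.2277]
orientation: [-179.9, -0.1, -16.2]
force: [-0.5, 0.7, 1.1]
opening: 0.0802
gripper_force: 0.0
```

Run:
```python
from h import *
s=snap('top'); save('t6.png',cv2.resize(s['frame'][100:290,110:410],None,fx=2.6,fy=2.6))
C=cloud(s)
for n,u,v in(('stone',213,196),('block',137,211),('wheelrim',348,165),('nut',381,243)):
    print(n,[round(float(C[b,a,2])*1000,1) for a in range(u-3,u+4,3) for b in (v-3,v+3)])
```

```text
stone [34.1, 33.3, 31.0, 29.0, 29.3, 33.0]
block [28.1, 30.7, 29.5, 27.8, 35.2, 26.5]
wheelrim [12.9, 6.0, 5.6, 23.0, 13.1, 23.7]
nut [26.7, 23.6, 26.2, 19.4, 9.9, 27.0]
```

View pics/t6.png

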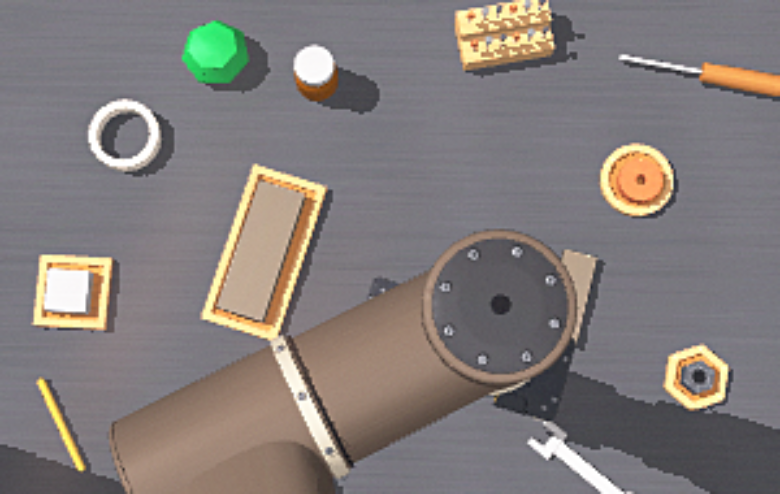

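All four look seated. I'll check flatness and position numerically before handing in.

Run:
```python
from h import *
s=pickle.load(open('top.pkl','rb')); C=cloud(s); z=C[...,2]
P=0
for n,u,v,h,r in(('stone 558,222.9',213,196,.028,40),('block 505,447.8',137,211,.026,16),('wheel 655.5,-219.5',355,168,.026,16),('nut 421,-284.7',378,244,.024,14)):
    k=np.zeros(z.shape,bool); k[v-r:v+r,u-25:u+25]=1; m=k&(z>.0165)&(z<.045)
    l=cv2.connectedComponentsWithStats(m.astype(np.uint8)); i=1+np.argmax(l[2][1:,4]); m=(l[1]==i)
    print(n); seg(s,m,h,60)
    q=C[cv2.erode(m.astype(np.uint8),np.ones((3,3)))>0]; a=np.c_[q[:,:2]-q[:,:2].mean(0),np.ones(len(q))]
    print(' tilt deg',np.degrees(np.linalg.lstsq(a,q[:,2],rcond=None)[0][:2]).round(1))
```

```text
stone 558,222.9
px [210. 196.] 1013 rect [556.3 227.2] [ 62.9 160.5] 73.8 circ 556.2 225.1 83.4 z 30.0 hexphase -16.3
 tilt deg [ 0.  -0.2]
block 505,447.8
px [136. 211.] 287 rect [503.4 452. ] [58.8 50.2] 86.1 circ 503.1 449.2 34.4 z 28.1 hexphase -29.8
 tilt deg [-0.4 -0.2]
wheel 655.5,-219.5
px [356. 169.] 223 rect [ 649.5 -218. ] [49.8 51.6] 44.5 circ 648.9 -218.0 27.2 z 27.3 hexphase -25.3
 tilt deg [-1.1 -0.8]
nut 421,-284.7
px [378. 245.] 124 rect [ 420.1 -281.6] [35.8 33.3] 88.7 circ 420.1 -281.6 19.7 z 25.0 hexphase -7.8
 tilt deg [ 0.3 -0.4]
```

```bash
python3 -c "
from plant import job; print(job.close_job())"
```

```text
the job is handed in; nothing more can be done
None
```

I took the pile apart and set the die nut, block, wheel and middle-sized stone down flat in their own holders, leaving the jar and tape where they were; the job was handed in at about 27 s, and no verdict was returned.

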